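# Make up two core sampling kits

## Robot

A 6-joint arm with a two-finger parallel gripper is mounted at the origin on the work surface. World frame = base frame: x ahead of the robot, y to its left, z up, the work surface at z = 0. Lengths are in m, angles in rad, forces in N, time in s.
With the tool pointing down it reaches from about 0.35 to 0.975 m from the base axis. Payload 4.9 kg.
Tool frame: the origin (TCP) lies at the very end of the fingers, on their centre line; the grasp point (between the pads) lies 19 mm behind it (grasp_offset is the distance from the TCP to the grasp point, in m); x points along the fingers, y is the direction in which the jaws open and shut, and the axes are right-handed (so a half turn about x gives the same grasp; the last joint's range is limited). The gripper opens to 85 mm and grips with 20 to 120 N. Pads are 22 mm wide; open, the fingers measure 114 mm over their backs; the gripper's body (76 mm by 85 mm) begins 54 mm behind the grasp point. The pads swing forward as they close: fully open they stand 13 mm farther back than shut.
Start: joints at [-1.245, 0.053, 1.613, -0, 1.476, -0.119], TCP at [0.269, -0.564, 0.231] pointing down, gripper open.
Joint ranges: [-3.01, 3.01], [-1.01, 2.22], [0.06, 2.58], [-1.02, 4.17], [0.09, 2.62], [-3.14, 3.14]. Speed limits (rad/s): [2.57, 2.57, 3.14, 3.14, 3.14, 3.14].

## Interface

Orientations are given as a rotation vector (axis times angle).
In Python, from station import get_obs, get_image, camera_model, finish_job, grasp_offset gives the robot as it stands.
- The arm moves only by the shell command python3 -m crank 'ROWS' [OPENING] [FORCE]. ROWS is JSON, a list that holds one entry, the list of rows, each a list of 4 numbers: the shift along the world's x, y, z in m, then the turn about the world's z in degrees. In form: [[[dx, dy, dz, turn], ...]]. A call has 1 to 5 rows; each row is the pose to reach, as a shift and turn from the pose commanded when the call began; what a row does not reach only later rows make up. A row lasts 1/12 s, in which the tool goes at most 41.7 mm and 7.16 degrees, less where a joint would pass 70% of its speed; a pose out of reach is approached as far as the arm can. A call with a gripper value outside its range is refused whole. OPENING is the opening, from 0 (shut) to 1 (fully open), set as the call begins (- or left out, the last holds). The fingers move at their own pace and stop on an object; FORCE is the grip in N (left out, the last holds). Time passes only in rows, so rows that repeat a pose let the fingers close. It gives the time, the measured TCP pose, the force and the opening at its end, in the units of the state.
- get_obs(): the state, without advancing time (a new reading comes with each control period).
- get_image(name): name is "scene" or "side" or "wrist"; returns (picture, depth): 400x640x3 uint8, red, green, blue; 400x640 float32, m along the optical axis (not along the pixel's ray), 0 where there is no reading.
- camera_model(name): a dict with "fx", "fy", "cx", "cy" (pixels), "xyz" and "attitude" of the camera in the world. Camera axes: x right, y down, z forward; pixel columns grow to the right and rows downward; lengths in m; the calibration is good to about 2 mm. A picture is of the moment at which its call begins: read the wrist's pose just before it. camera_model takes no time and is no camera call; for the wrist camera it gives the pose at the moment of the call.
- finish_job(): hands the job in, once; it reports no verdict.
The state is a dict: "t": time; "q": joint angles; "dq": joint speeds; "effort": joint torques, N m; "tool_pos": TCP position; "tool_rot": TCP orientation; "contact_force": force on the tool from outside, world axes, zero at the start; "wrist_torque": the same for the moment, N m; "opening": finger opening in m.
Only numpy, scipy, OpenCV 4.12 (cv2) and the standard library are available. Lean on these libraries where they do the work, as an engineer would, in place of code of your own. Each camera call takes 0.05 s, during which the arm holds its last target.

## Task

Make up two sampling kits from the stock on the bench. In the long two-bay tray stand the wide core ring in one bay and the cast iron driver in the other (either way round), and put the aluminium cap on top of that ring, seated level; in the undivided square tray stand the tall narrow core ring and the amber jar side by side. Everything stands upright and flat on its tray's floor and is let go; never tip the jar over, and leave the middle-sized ring, the white dish and the scrubbing block where they are.

Things in the scene. Friction and masses are not known exactly. Their poses are not given: they have to be found in the camera images.
- ring_wide_centre (a point): The wide core ring, widest and lowest of three stainless steel rings. Open steel tube ring standing upright, 64 mm in outside diameter, 58 mm bore (3 wall), 34 mm high. Point: centre of the ring, half-way up (17 mm above its underside); z is the ring's axis.
- ring_narrow_centre (a point): The tall narrow core ring, narrowest and tallest of the three. Open steel tube ring standing upright, 40 mm in outside diameter, 34 mm bore (3 wall), 60 mm high. Point: centre of the ring, half-way up (30 mm above its underside); z is the ring's axis.
- ring_middle_centre (a point): The middle-sized core ring, a spare that stays where it is. Open steel tube ring standing upright, 52 mm in outside diameter, 46 mm bore (3 wall), 46 mm high. Point: centre of the ring, half-way up (23 mm above its underside); z is the ring's axis.
- cap_centre (a point): Dented aluminium cap for the wide ring, 34 mm high over all, standing knob up. From below: a round boss 44 mm in diameter and 4 mm deep that drops loosely into the wide ring's bore, a disc 74 mm in diameter and 6 mm thick that rests on the ring's rim, and a central knob 20 mm in diameter and 24 mm high to lift it by. Point: on its axis, 17 mm above the underside of the boss; z up the knob. Seated, this point lies 30 mm above the centre of the ring.
- driver_centre (a point): Grey cast iron ring driver, up to 0.7 kg, 82 mm high, standing on its foot: a round foot plate 56 mm in diameter and 14 mm thick with an upright round shank 30 mm in diameter (a 38 mm collar, 5 mm high, at its root). Point: on its axis, 41 mm above its underside; z up the shank.
- jar_centre (a point): Squat amber glass sample jar with a black lid, up to 0.26 kg, 60 mm in diameter at the body, 60 mm high. Point: centre of the jar, 30 mm above its underside; z up.
- dish_centre (a point): Small white porcelain dish, 68 mm across the rim, 28 mm high; stays where it is. Point: 14 mm above its underside.
- scrubber_centre (a point): Wooden scrubbing block with dark bristles below, 70 x 36 x 34 mm (x, y, z); stays where it is. Point: its centre.
- tray_long: Long galvanised kit tray, fixed to the bench, 108 mm (its x) by 208 mm (its y) outside, with a divider across its middle (along its x) that makes two equal bays. Walls and divider 4 mm thick, their tops 16 mm above the bench; the floor's upper face 4 mm above the bench. Each bay is 100 mm (x) by 100 mm (y) inside, the bay centres lying at y = +52 mm and y = -52 mm of the tray. Origin: middle of the underside, z up.
- tray_square: Square galvanised kit tray without divider, fixed to the bench, 172 x 172 mm outside, 164 x 164 mm inside. Walls 4 mm thick, 16 mm high; the floor's upper face 4 mm above the bench. Origin: middle of the underside, z up.
There are look-alikes about, which are no part of the job. What is shaped like the part that bears jar_centre but green, turquoise or yellow is not meant.

How it is judged:
By the outcome, as a careful person would: the job done as asked, in the order asked, and still so for the second after the job is handed in, with the robot touching nothing.
It also fails if it takes over 120 s, if anything falls off the work surface, if the arm or the gripper's body presses on something with over 40 N, if the wrist force passes 120 N, or if a joint passes its speed limit or range.

## Working session

There is one attempt and no reset: what is moved stays moved. The work goes in short steps, Python scripts to look and compute and a shell command to move; the robot and the scene stay as the last step left them, time stands still between calls to the robot, and variables do not carry over. Pictures are saved under pics/ and viewed, and the job is handed in when it is done.

```bash
ls; mkdir -p pics; python3 - <<'E'
from station import *
import cv2
o=get_obs();print(o['t'],o['tool_pos'],o['tool_rot'],o['opening'],grasp_offset)
for n in ("scene","side","wrist"):
    p,d=get_image(n);cv2.imwrite(f"pics/{n}0.png",p[:,:,::-1]);print(n,camera_model(n),(d==0).mean())
E
```

```text
pics
0.0 [ 0.26870515 -0.56359488  0.23004469] [ 1.97545715  0.44882259 -1.97595006] 0.0853192510856362 0.0187
scene {'fx': 401.83382056963177, 'fy': 401.83382056963177, 'cx': 326.62426645449807, 'cy': 193.04610690886426, 'xyz': array([ 1.15030647, -0.50761544,  0.8160576 ]), 'attitude': array([-2.15787862, -0.91221024,  0.38904285])} 0.0037421875
side {'fx': 391.9792867837137, 'fy': 391.9792867837137, 'cx': 316.82412976750396, 'cy': 195.2281486597213, 'xyz': array([0.48368539, 0.88616227, 0.61323661]), 'attitude': array([-0.13549564,  2.69185803, -1.46867419])} 0.00380859375
wrist {'fx': 301.55358373926236, 'fy': 301.55358373926236, 'cx': 320.4585624474282, 'cy': 200.5851026675469, 'xyz': array([ 0.34544238, -0.52580887,  0.37351682]), 'attitude': array([ 2.41003027, -1.51949125, -0.25707283])} 0.004140625
```

View pics/scene0.png

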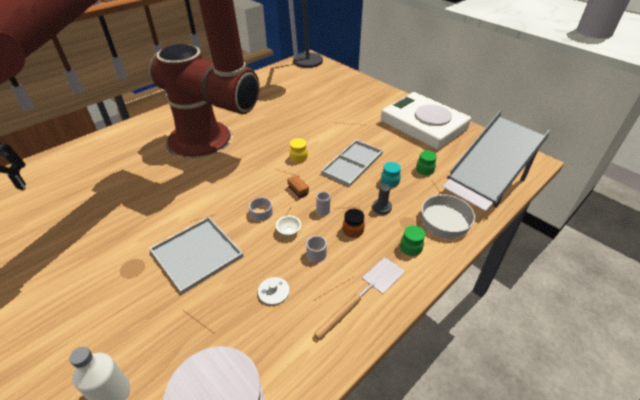

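View pics/side0.png

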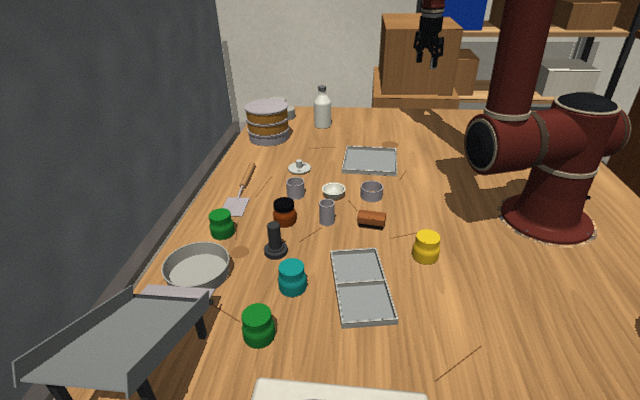

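View pics/wrist0.png

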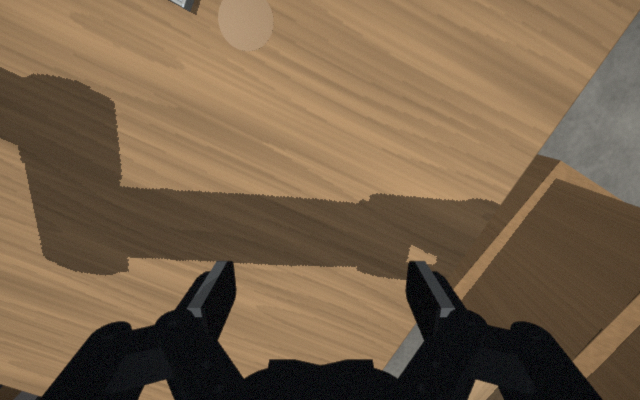

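```bash
cat > h.py <<'E'
import numpy as np, cv2
from station import *
from scipy.spatial.transform import Rotation as R
def cloud(n):
    cm=camera_model(n); p,d=get_image(n)
    v,u=np.mgrid[0:400,0:640]
    c=np.stack([(u-cm['cx'])/cm['fx']*d,(v-cm['cy'])/cm['fy']*d,d],-1)
    w=c@R.from_rotvec(cm['attitude']).as_matrix().T+cm['xyz']
    w[d==0]=np.nan
    return p,d,w
def circ(x,y):
    A=np.c_[2*x,2*y,np.ones_like(x)]; s=np.linalg.lstsq(A,x*x+y*y,rcond=None)[0]
    return s[0],s[1],np.sqrt(s[2]+s[0]**2+s[1]**2)
E
python3 - <<'E'
from h import *
from scipy import ndimage as N
for n in ("scene","side"):
    p,d,w=cloud(n); np.savez(f"{n}0.npz",p=p,d=d,w=w)
    z=w[...,2]; reg=(w[...,0]>.3)&(w[...,0]<1)&(abs(w[...,1])<.6)
    print(n,"bench",np.nanmedian(z[reg]))
    m=reg&(z>.011)&(z<.12)
    l,k=N.label(m)
    for i in range(1,k+1):
        s=l==i
        if s.sum()<40: continue
        q=w[s]; zt=np.percentile(q[:,2],97); t=q[q[:,2]>zt-.006]
        v,u=np.nonzero(s)
        print(i,s.sum(),"px",int(u.mean()),int(v.mean()),"ztop %.3f"%zt,"topmid",((t.max(0)+t.min(0))/2)[:2].round(3),"ext",np.ptp(t,axis=0)[:2].round(3),"rgb",p[s].mean(0).astype(int))
E
```

```text
scene bench -1.8478483660433476e-05
1 1482 px 415 126 ztop 0.066 topmid [0.533 0.585] ext [0.101 0.029] rgb [184 180 169]
4 3653 px 484 172 ztop 0.117 topmid [0.831 0.52 ] ext [0.155 0.097] rgb [179 180 176]
5 339 px 297 149 ztop 0.062 topmid [0.33  0.177] ext [0.053 0.051] rgb [184 159  43]
7 85 px 370 149 ztop 0.019 topmid [0.465 0.35 ] ext [0.119 0.094] rgb [154 147 134]
13 72 px 347 157 ztop 0.017 topmid [0.468 0.282] ext [0.108 0.072] rgb [155 150 139]
14 373 px 426 162 ztop 0.062 topmid [0.659 0.428] ext [0.054 0.051] rgb [ 45 113  50]
18 119 px 340 172 ztop 0.018 topmid [0.487 0.236] ext [0.119 0.125] rgb [157 154 143]
20 758 px 386 186 ztop 0.082 topmid [0.675 0.194] ext [0.031 0.029] rgb [51 95 88]
22 268 px 297 185 ztop 0.036 topmid [0.453 0.068] ext [0.072 0.041] rgb [150  95  54]
23 281 px 322 202 ztop 0.060 topmid [0.566 0.061] ext [0.039 0.038] rgb [109 101  98]
24 777 px 447 213 ztop 0.037 topmid [0.831 0.282] ext [0.143 0.146] rgb [116 113 105]
25 286 px 260 207 ztop 0.035 topmid [ 0.45 -0.07] ext [0.066 0.065] rgb [113 105 102]
26 512 px 353 222 ztop 0.062 topmid [0.
[... 1635 characters left out ...]
 104 102]
27 608 px 220 222 ztop 0.061 topmid [0.822 0.135] ext [0.051 0.053] rgb [ 35 103  43]
28 397 px 370 218 ztop 0.036 topmid [0.45  0.072] ext [0.07  0.043] rgb [132  81  45]
30 743 px 426 245 ztop 0.062 topmid [0.327 0.181] ext [0.051 0.053] rgb [182 152  39]
31 7516 px 152 309 ztop 0.118 topmid [0.829 0.526] ext [0.154 0.095] rgb [116 116 112]
32 778 px 361 288 ztop 0.018 topmid [0.472 0.288] ext [0.142 0.222] rgb [144 141 131]
33 870 px 291 276 ztop 0.062 topmid [0.615 0.303] ext [0.052 0.056] rgb [ 30 120 111]
34 1180 px 256 324 ztop 0.062 topmid [0.657 0.43 ] ext [0.053 0.055] rgb [ 35 108  45]
40 2567 px 324 391 ztop 0.057 topmid [0.5   0.561] ext [0.257 0.038] rgb [221 214 197]
```

```bash
python3 - <<'E'
from h import *
o=get_obs();print(R.from_rotvec(o['tool_rot']).as_matrix().round(3), np.degrees(o['q'][5]))
for n in ("scene","side"):
    f=np.load(f"{n}0.npz");w=f['w'];p=f['p'].astype(int)
    for nm,c,r in (("long",(.47,.287),.16),("sq",(.453,-.28),.16)):
        m=(np.hypot(w[...,0]-c[0],w[...,1]-c[1])<r)&(w[...,2]<.022)&(w[...,2]>.0105)
        b=w[m][:,:2].astype(np.float32)
        # trim outliers: 
        print(n,nm,len(b),cv2.minAreaRect(b), b.min(0),b.max(0))
        # floor centroid by colour (grey vs wood)
        m2=(np.hypot(w[...,0]-c[0],w[...,1]-c[1])<r)&(w[...,2]<.022)&(w[...,2]>-.004)&(p[...,0]-p[...,2]<35)&(p[...,0]>90)
        k=cv2.morphologyEx(m2.astype(np.uint8),cv2.MORPH_OPEN,np.ones((3,3)))>0
        q=w[k][:,:2].astype(np.float32); print("   colour",len(q),cv2.minAreaRect(q))
E
```

```text
[[-0.     0.43  -0.903]
 [ 0.001 -0.903 -0.43 ]
 [-1.    -0.001 -0.   ]] -6.818173542132705
scene long 341 ((0.47893065214157104, 0.28568971157073975), (0.28729456663131714, 0.20958982408046722), 10.912901878356934) [0.34940684 0.1707518 ] [0.62781674 0.39741138]
   colour 1425 ((0.47434476017951965, 0.2849388122558594), (0.10954499989748001, 0.2132704108953476), 11.18977165222168)
scene sq 505 ((0.4530056118965149, -0.2803928852081299), (0.17237864434719086, 0.1760898381471634), 87.44426727294922) [ 0.3636788  -0.36985368] [ 0.54422235 -0.19148561]
   colour 3649 ((0.45314323902130127, -0.2808781564235687), (0.17168544232845306, 0.1742476373910904), 87.09893035888672)
side long 942 ((0.4642733633518219, 0.2708701491355896), (0.26331984996795654, 0.21666273474693298), 60.511722564697266) [0.33200425 0.17700833] [0.6223725 0.3986611]
   colour 3864 ((0.47234272956848145, 0.2872362732887268), (0.10757078230381012, 0.21029256284236908), 10.79630184173584)
side sq 260 ((0.4523327946662903, -0.27843135595321655), (0.17736443877220154, 0.17168612778186798), 87.6427230834961) [ 0.36526448 -0.36746168] [ 0.54163265 -0.1871028 ]
   colour 1432 ((0.4522082209587097, -0.27807101607322693), (0.1785319447517395, 0.1699589192867279), 87.6973648071289)
```

```bash
python3 -m crank '[[[0.071,0.195,0,-14.5],[0.071,0.195,0,-14.5],[0.071,0.195,0,-14.5],[0.071,0.195,0,-14.5],[0.071,0.195,0,-14.5]]]' 1 40
python3 -m crank '[[[0.071,0.195,0,0],[0.071,0.195,0,0],[0.071,0.195,0,0],[0.071,0.195,0,0],[0.071,0.195,0,0]]]'
```

```text
t: 0.67
tool_pos: [0.3401, -0.3673, 0.2311]
tool_rot: [2.121, 0.203, -2.121]
contact_force: [0.7, 0.5, 1.0]
opening: 0.0852
t: 1.08
tool_pos: [0.4111, -0.1722, 0.2315]
tool_rot: [2.122, 0.203, -2.12]
contact_force: [0.8, -0.1, -0.1]
opening: 0.0857
```

```bash
python3 -c "
from h import *
o=get_obs();print(o['t'],o['tool_pos'],R.from_rotvec(o['tool_rot']).as_matrix()[:,1], o['contact_force'])"
```

```text
1.0833 [ 0.41108451 -0.17220185  0.23145545] [ 1.90122104e-01 -9.81760315e-01  5.19763905e-04] [ 0.79319768 -0.11642844 -0.11825614]
```

```bash
python3 -m crank '[[[0.039,0.102,0,0],[0.039,0.102,0,0],[0.039,0.102,0,0],[0.039,0.102,-0.06,0],[0.039,0.102,-0.06,0]]]'
python3 -m crank '[[[0,0,-0.04,0],[0,0,-0.08,0],[0,0,-0.11,0],[0,0,-0.11,0]]]'
python3 - <<'E'
from h import *
print(get_obs()['tool_pos'])
p,d,w=cloud("wrist");cv2.imwrite("pics/w1.png",p[:,:,::-1])
m=(w[...,2]>.028)&(w[...,2]<.04)&(np.hypot(w[...,0]-.45,w[...,1]+.07)<.037)
q=w[m];print(m.sum(),circ(q[:,0],q[:,1]),q.min(0),q.max(0))
E
```

```text
t: 1.5
tool_pos: [0.4496, -0.0702, 0.1691]
tool_rot: [2.118, 0.208, -2.12]
contact_force: [-1.0, -0.0, -1.1]
opening: 0.0852
t: 1.83
tool_pos: [0.4443, -0.0703, 0.0542]
tool_rot: [2.11, 0.21, -2.137]
contact_force: [-0.2, 0.8, -0.5]
opening: 0.0851
[ 0.4442709  -0.0702516   0.05423295]
2260 (np.float64(0.44953458720795225), np.float64(-0.06904986324814691), np.float64(0.030047784429842583)) [ 0.41670214 -0.10100353  0.02800116] [ 0.48075024 -0.03752648  0.03639834]
```

View pics/w1.png

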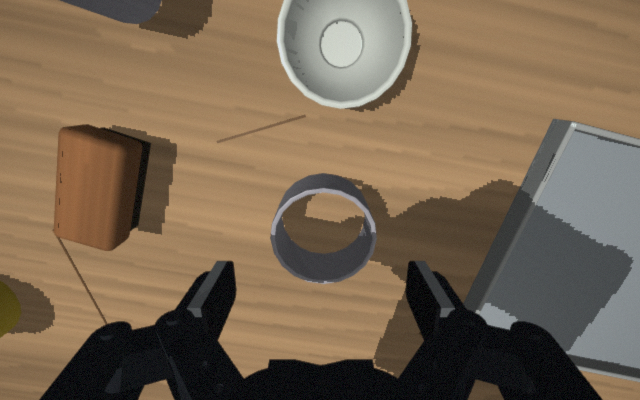

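```bash
python3 -m crank '[[[0,0,0,0],[0,0,0,0]]]'; python3 -c "
from h import *
o=get_obs();print(o['q'],o['tool_pos'],R.from_rotvec(o['tool_rot']).as_matrix().round(4))"
```

```text
t: 2.05
tool_pos: [0.452, -0.0729, 0.0642]
tool_rot: [2.125, 0.202, -2.115]
contact_force: [1.0, 0.8, 1.0]
opening: 0.0855
[-3.22682186e-01 -1.93054839e-01  2.13952161e+00  1.58532911e-05
  1.19028784e+00  1.05647910e+00] [ 0.45201162 -0.07289625  0.0641858 ] [[ 0.0046  0.1905 -0.9817]
 [-0.0015 -0.9817 -0.1905]
 [-1.      0.0024 -0.0042]]
```

```bash
python3 -m crank '[[[-0.001,0.002,-0.015,0],[-0.001,0.002,-0.03,0],[-0.001,0.002,-0.046,0],[-0.001,0.002,-0.046,0],[-0.001,0.002,-0.046,0]]]'
python3 -m crank '[[[0,0,0,0],[0,0,0,0],[0,0,0,0],[0,0,0,0],[0,0,0,0]]]' 0.6 40
python3 -m crank '[[[0,0,0,0],[0,0,0,0],[0,0,0,0],[0,0,0,0]]]' 
```

```text
t: 2.47
tool_pos: [0.45, -0.0705, 0.0169]
tool_rot: [2.122, 0.203, -2.118]
contact_force: [0.1, 0.4, 0.2]
opening: 0.0856
t: 2.88
tool_pos: [0.4507, -0.0707, 0.0177]
tool_rot: [2.124, 0.202, -2.117]
contact_force: [-1.5, 0.3, 5.9]
opening: 0.061
t: 3.22
tool_pos: [0.4507, -0.0707, 0.0177]
tool_rot: [2.124, 0.202, -2.117]
contact_force: [-1.6, -0.2, 6.1]
opening: 0.0611
```

```bash
python3 - <<'E'
from h import *
p,d,w=cloud("wrist");cv2.imwrite("pics/w2.png",p[:,:,::-1])
m=(w[...,2]>.028)&(w[...,2]<.04)&(np.hypot(w[...,0]-.45,w[...,1]+.07)<.037)
q=w[m];print(m.sum(),circ(q[:,0],q[:,1]),q.min(0),q.max(0))
p,d,w=cloud("side");cv2.imwrite("pics/s2.png",cv2.resize(p[140:240,300:440,::-1],None,fx=5,fy=5))
E
```

```text
4013 (np.float64(0.4501418399431499), np.float64(-0.06939709541637512), np.float64(0.03043713554884264)) [ 0.41687397 -0.10210886  0.02800227] [ 0.48110352 -0.03336423  0.0399821 ]
```

View pics/w2.png

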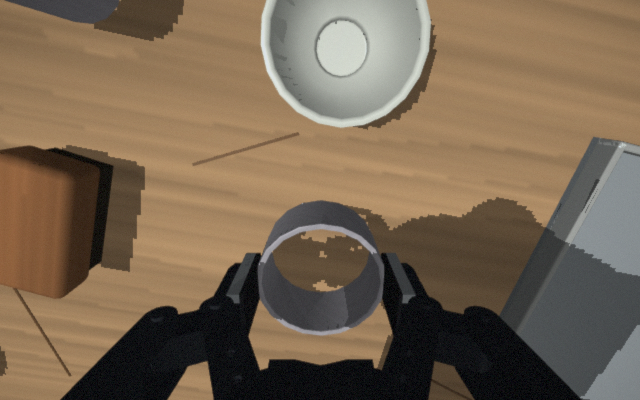

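View pics/s2.png

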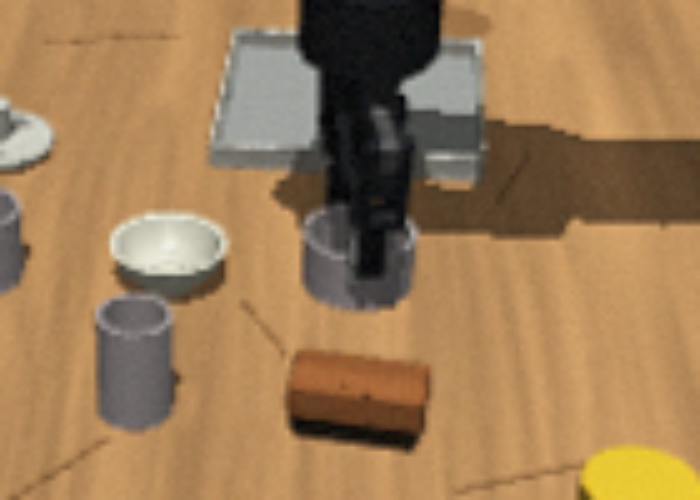

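```bash
python3 -m crank '[[[0,0,0.02,0],[0,0,0.05,0],[0,0,0.09,0],[0,0.03,0.11,0],[0.004,0.07,0.11,0]]]'
python3 -m crank '[[[0.005,0.04,0,0],[0.01,0.08,0,0],[0.015,0.12,0,0],[0.02,0.16,0,0],[0.025,0.20,0,0]]]'
python3 -m crank '[[[0.004,0.035,0,0],[0.004,0.035,0,0],[0.004,0.035,0,0],[0.004,0.035,-0.02,0],[0.004,0.035,-0.02,0]]]'
python3 - <<'E'
from h import *
o=get_obs();print(o['tool_pos'],o['opening'])
p,d,w=cloud("wrist");cv2.imwrite("pics/w3.png",p[:,:,::-1])
E
```

```text
t: 3.73
tool_pos: [0.4572, -0.0019, 0.1329]
tool_rot: [2.135, 0.194, -2.108]
contact_force: [2.0, 0.2, -1.3]
opening: 0.0613
t: 4.15
tool_pos: [0.4779, 0.202, 0.1261]
tool_rot: [2.122, 0.204, -2.119]
contact_force: [0.9, -1.2, -2.3]
opening: 0.0612
t: 4.57
tool_pos: [0.48, 0.2335, 0.1026]
tool_rot: [2.115, 0.202, -2.126]
contact_force: [-1.4, -1.1, -2.8]
opening: 0.0615
[0.47998829 0.23347261 0.10263475] 0.061469086528625684
```

View pics/w3.png

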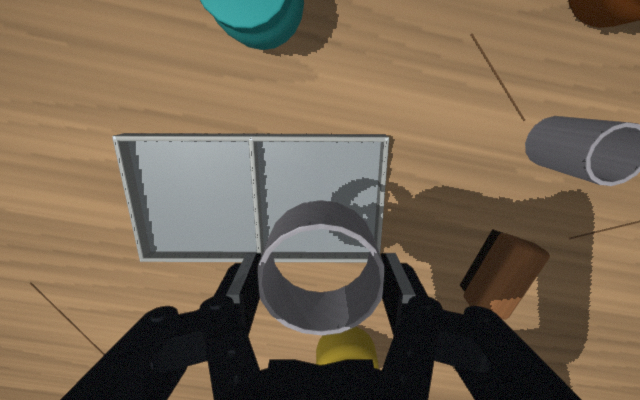

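```bash
python3 -m crank '[[[0,0,0,0],[0,0,0,0]]]'; python3 - <<'E'
from h import *
o=get_obs();print(o['tool_pos'],o['t'])
p,d,w=cloud("wrist");p=p.astype(int)
m2=(np.hypot(w[...,0]-.473,w[...,1]-.286)<.16)&(w[...,2]<.022)&(w[...,2]>-.004)&(p[...,0]-p[...,2]<20)&(p[...,0]>60)
k=cv2.morphologyEx(m2.astype(np.uint8),cv2.MORPH_OPEN,np.ones((5,5)))
n,l,s,_=cv2.connectedComponentsWithStats(k);k=l==1+s[1:,4].argmax()
q=w[k][:,:2].astype(np.float32); print(len(q),cv2.minAreaRect(q))
m=(np.hypot(w[...,0]-.483,w[...,1]-.235)<.045)&(w[...,2]>.10)&(w[...,2]<.135)
q=w[m];zt=np.percentile(q[:,2],98);q=q[q[:,2]>zt-.005];print(zt,(q.max(0)+q.min(0))/2,np.ptp(q,axis=0))
E
```

```text
t: 4.78
tool_pos: [0.4823, 0.2342, 0.1061]
tool_rot: [2.122, 0.203, -2.121]
contact_force: [-0.4, 0.3, -1.8]
opening: 0.0612
[0.48233959 0.23417853 0.10611237] 4.7833
25455 ((0.4727240204811096, 0.28568512201309204), (0.10828181356191635, 0.21168532967567444), 10.776030540466309)
0.13339421033014534 [0.48385047 0.23680779 0.13169349] [0.03466053 0.08616531 0.00659835]
```

```bash
python3 -m crank '[[[0,0,-0.03,0],[0,0,-0.055,0],[0,0,-0.07,0],[0,0,-0.078,0],[0,0,-0.083,0]]]'
python3 -m crank '[[[0,0,0,0],[0,0,0,0],[0,0,-0.001,0],[0,0,-0.001,0]]]' 
```

```text
t: 5.25
tool_pos: [0.4815, 0.2344, 0.0217]
tool_rot: [2.119, 0.203, -2.122]
contact_force: [-5.4, -0.2, 12.2]
opening: 0.0612
t: 5.58
tool_pos: [0.4827, 0.2351, 0.0223]
tool_rot: [2.123, 0.204, -2.119]
contact_force: [0.3, 0.1, -1.9]
opening: 0.0608
```

```bash
python3 -m crank '[[[0,0,0,0],[0,0,0,0],[0,0,0,0],[0,0,0,0],[0,0,0,0]]]' 1
python3 -m crank '[[[0,0,0.02,0],[0,0,0.05,0],[0,0,0.09,0],[0,0,0.13,0],[0,0,0.15,0]]]'
python3 -m crank '[[[0.039,-0.008,0,0],[0.077,-0.016,0,0],[0.116,-0.024,0,0],[0.155,-0.032,0,0],[0.191,-0.04,0,0]]]'
python3 -m crank '[[[0,0,0,0],[0,0,-0.02,0],[0,0,-0.02,0]]]'
python3 - <<'E'
from h import *
o=get_obs();print(o['tool_pos'],o['t'])
p,d,w=cloud("wrist");cv2.imwrite("pics/w4.png",p[:,:,::-1])
m=(np.hypot(w[...,0]-.674,w[...,1]-.1945)<.03)&(w[...,2]>.075)&(w[...,2]<.09)
q=w[m];print((q.max(0)+q.min(0))/2,np.ptp(q,axis=0))
m=(np.hypot(w[...,0]-.483,w[...,1]-.235)<.045)&(w[...,2]>.03)&(w[...,2]<.05)
q=w[m];print(len(q),(q.max(0)+q.min(0))/2,np.ptp(q,axis=0))
E
```

```text
t: 6.0
tool_pos: [0.4821, 0.2349, 0.0215]
tool_rot: [2.121, 0.204, -2.12]
contact_force: [-0.3, 0.3, 0.1]
opening: 0.0855
t: 6.42
tool_pos: [0.4841, 0.2356, 0.1771]
tool_rot: [2.129, 0.206, -2.114]
contact_force: [1.6, 0.4, 0.5]
opening: 0.0853
t: 6.83
tool_pos: [0.6748, 0.1943, 0.1712]
tool_rot: [2.121, 0.204, -2.12]
contact_force: [0.7, 0.9, 0.8]
opening: 0.0853
t: 7.08
tool_pos: [0.6715, 0.1941, 0.1471]
tool_rot: [2.114, 0.203, -2.128]
contact_force: [-0.9, -0.4, -1.8]
opening: 0.0854
[0.67148705 0.19413489 0.14709245] 7.0833
[0.67432023 0.19459979 0.0798125 ] [0.02904043 0.02919335 0.00951055]
677 [0.48154922 0.23605273 0.03491748] [0.06424879 0.06302759 0.0098265 ]
```

View pics/w4.png

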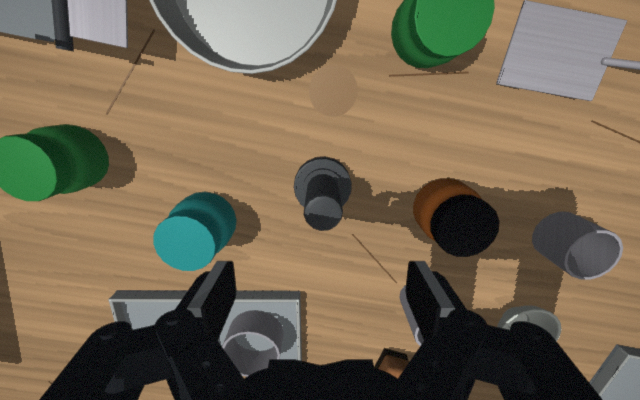

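```bash
python3 -m crank '[[[0,0,-0.03,0],[0,0,-0.06,0],[0,0,-0.09,0],[0,0,-0.107,0],[0,0,-0.107,0]]]'
python3 -m crank '[[[0,0,0,0],[0,0,0,0],[0,0,0,0],[0,0,0,0],[0,0,0,0]]]' 0 80
python3 -m crank '[[[0,0,0,0],[0,0,0,0],[0,0,0,0],[0,0,0,0]]]'
```

```text
t: 7.55
tool_pos: [0.6687, 0.1945, 0.0393]
tool_rot: [2.11, 0.204, -2.13]
contact_force: [-1.1, -0.3, -1.0]
opening: 0.0856
t: 7.97
tool_pos: [0.6745, 0.1944, 0.0469]
tool_rot: [2.124, 0.203, -2.116]
contact_force: [-0.4, -1.3, 3.9]
opening: 0.0281
t: 8.3
tool_pos: [0.6746, 0.1944, 0.0469]
tool_rot: [2.124, 0.203, -2.117]
contact_force: [-1.2, -3.3, 5.4]
opening: 0.0286
```

```bash
python3 -m crank '[[[0,0,0.02,0],[0,0,0.05,0],[0,0,0.085,0],[0,0,0.11,0],[0,0,0.11,0]]]'
python3 -m crank '[[[-0.026,0.018,0,0],[-0.056,0.038,0,0],[-0.086,0.058,0,0],[-0.116,0.078,0,0],[-0.146,0.098,0,0]]]'
python3 -m crank '[[[-0.03,0.02,0,0],[-0.055,0.037,0,0],[-0.0655,0.044,0,0],[-0.0655,0.044,0,0],[-0.0655,0.044,0,0]]]'
python3 -m crank '[[[0,0,-0.03,0],[0,0,-0.05,0],[0,0,-0.05,0],[0,0,-0.05,0]]]'
python3 - <<'E'
from h import *
o=get_obs();print(o['tool_pos'],o['t'])
p,d,w=cloud("side");cv2.imwrite("pics/s5.png",cv2.resize(p[170:370,220:460,::-1],None,fx=3,fy=3))
E
```

```text
t: 8.72
tool_pos: [0.676, 0.1956, 0.1609]
tool_rot: [2.132, 0.205, -2.11]
contact_force: [1.7, 0.3, -4.1]
opening: 0.0281
t: 9.13
tool_pos: [0.5234, 0.2928, 0.1501]
tool_rot: [2.114, 0.202, -2.127]
contact_force: [-0.3, 0.7, -6.3]
opening: 0.0281
t: 9.55
tool_pos: [0.4598, 0.3364, 0.1516]
tool_rot: [2.116, 0.203, -2.123]
contact_force: [-0.1, -0.6, -7.4]
opening: 0.0284
t: 9.88
tool_pos: [0.4606, 0.3352, 0.1017]
tool_rot: [2.115, 0.2, -2.126]
contact_force: [0.6, 0.8, -6.2]
opening: 0.0282
[0.46055433 0.33521933 0.10167012] 9.8833
```

View pics/s5.png

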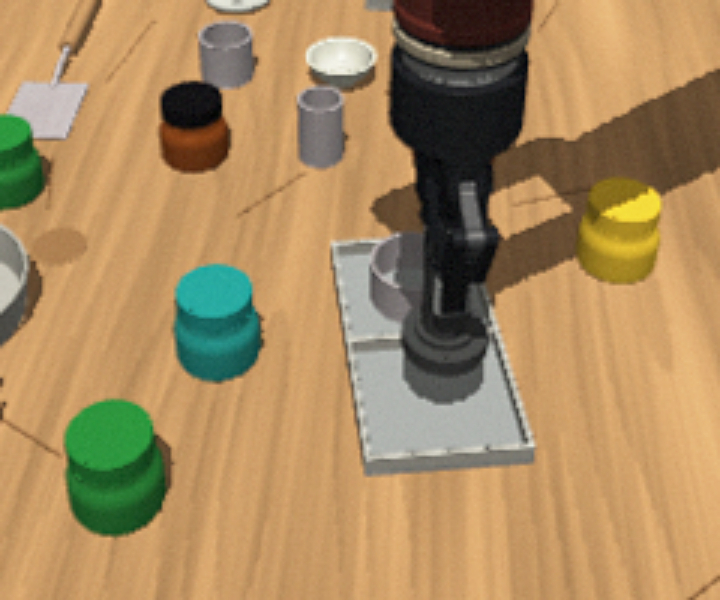

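```bash
python3 -m crank '[[[0.002,0.001,-0.015,0],[0.002,0.001,-0.03,0],[0.002,0.001,-0.042,0],[0.002,0.001,-0.047,0],[0.002,0.001,-0.05,0]]]'
python3 -m crank '[[[0,0,0,0],[0,0,0,0],[0,0,0,0]]]'
```

```text
t: 10.35
tool_pos: [0.4635, 0.3376, 0.054]
tool_rot: [2.12, 0.203, -2.121]
contact_force: [-1.1, -0.5, -7.5]
opening: 0.0283
t: 10.6
tool_pos: [0.4642, 0.3383, 0.0555]
tool_rot: [2.123, 0.205, -2.119]
contact_force: [0.1, 0.1, -7.1]
opening: 0.0282
```

```bash
python3 -m crank '[[[-0.001,-0.001,-0.002,0],[-0.001,-0.001,-0.004,0],[-0.001,-0.001,-0.0045,0],[-0.001,-0.001,-0.0045,0]]]'
```

```text
t: 10.93
tool_pos: [0.4629, 0.337, 0.0509]
tool_rot: [2.122, 0.204, -2.12]
contact_force: [-2.3, -2.4, 0.3]
opening: 0.0286
```

```bash
python3 -m crank '[[[0,0,0,0],[0,0,0,0],[0,0,0,0],[0,0,0,0],[0,0,0,0]]]' 1
python3 -m crank '[[[0,0,0.02,0],[0,0,0.05,0],[0,0,0.085,0],[0,0,0.12,0],[0.005,-0.013,0.13,0]]]'
python3 -m crank '[[[0.014,-0.037,0,0],[0.028,-0.074,0,0],[0.042,-0.11,0,0],[0.057,-0.147,0,0],[0.072,-0.184,0,0]]]'
python3 -m crank '[[[0.014,-0.037,0,0],[0.028,-0.074,0,0],[0.042,-0.11,0,0],[0.057,-0.147,0,0],[0.072,-0.184,0,0]]]'
python3 -m crank '[[[0.014,-0.037,0,0],[0.028,-0.074,0,0],[0.042,-0.11,0,0],[0.057,-0.147,-0.02,0],[0.067,-0.165,-0.04,0]]]'
python3 -m crank '[[[0,0,0,0],[0,0,0,0]]]'
python3 - <<'E'
from h import *
o=get_obs();print(o['tool_pos'],o['t'])
p,d,w=cloud("wrist");cv2.imwrite("pics/w6.png",p[:,:,::-1])
m=(np.hypot(w[...,0]-.679,w[...,1]+.21)<.02)&(w[...,2]>.03)&(w[...,2]<.04)
q=w[m];print(len(q),(q.max(0)+q.min(0))/2,np.ptp(q,axis=0))
m=(np.hypot(w[...,0]-.679,w[...,1]+.21)<.045)&(w[...,2]>.006)&(w[...,2]<.015)
q=w[m];print(len(q),(q.max(0)+q.min(0))/2,np.ptp(q,axis=0))
for n in("scene","side"):
    p,d,w=cloud(n);cv2.imwrite(f"pics/{n}6.png",p[:,:,::-1])
    for c,r,a,b in (((.4825,.235),.045,.03,.05),((.463,.337),.025,.075,.1),((.463,.337),.04,.012,.03)):
        m=(np.hypot(w[...,0]-c[0],w[...,1]-c[1])<r)&(w[...,2]>a)&(w[...,2]<b)
        q=w[m];print(n,len(q),(q.max(0)+q.min(0))/2,np.ptp(q,axis=0))
E
```

```text
t: 11.35
tool_pos: [0.4627, 0.3371, 0.0502]
tool_rot: [2.122, 0.204, -2.12]
contact_force: [-0.8, -0.5, 0.3]
opening: 0.0846
t: 11.77
tool_pos: [0.4697, 0.3265, 0.1869]
tool_rot: [2.132, 0.212, -2.112]
contact_force: [1.6, 0.1, 1.3]
opening: 0.0856
t: 12.18
tool_pos: [0.5397, 0.1379, 0.1797]
tool_rot: [2.121, 0.204, -2.12]
contact_force: [-0.2, -0.0, 0.3]
opening: 0.0852
t: 12.6
tool_pos: [0.6116, -0.0464, 0.1795]
tool_rot: [2.121, 0.204, -2.121]
contact_force: [0.5, 0.4, 0.5]
opening: 0.0853
t: 13.02
tool_pos: [0.6802, -0.2141, 0.1417]
tool_rot: [2.125, 0.197, -2.116]
contact_force: [0.9, 0.1, 0.5]
opening: 0.0854
t: 13.18
tool_pos: [0.677, -0.2101, 0.1366]
tool_rot: [2.118, 0.205, -2.128]
contact_force: [-0.1, 0.6, -1.0]
opening: 0.0856
[ 0.67698315 -0.21007638  0.13661451] 13.1833
397 [ 0.67883523 -0.2092728   0.03337796] [0.01935778 0.01923127 0.00630747]
4115 [ 0.67897999 -0.20954061  0.01022525] [0.0731118  0.07330536 0.00820751]
scene 103 [0.4822272  0.23399567 0.03554053] [0.06381542 0.0634851  0.01080519]
scene 57 [0.46447383 0.33489557 0.08271547] [0.02700656 0.0300015  0.01516109]
scene 114 [0.46419415 0.33477163 0.02066507] [0.05312641 0.0542255  0.01726379]
side 222 [0.48101905 0.2365587  0.03508394] [0.06121132 0.0646792  0.01009276]
side 190 [0.46182636 0.33725906 0.08173726] [0.02872685 0.03061921 0.01335921]
side 369 [0.46187591 0.34037753 0.02089791] [0.05524979 0.05046087 0.01735053]
```

View pics/w6.png

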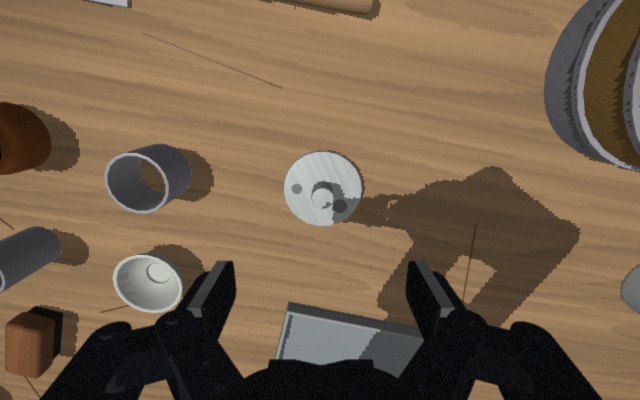

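View pics/side6.png

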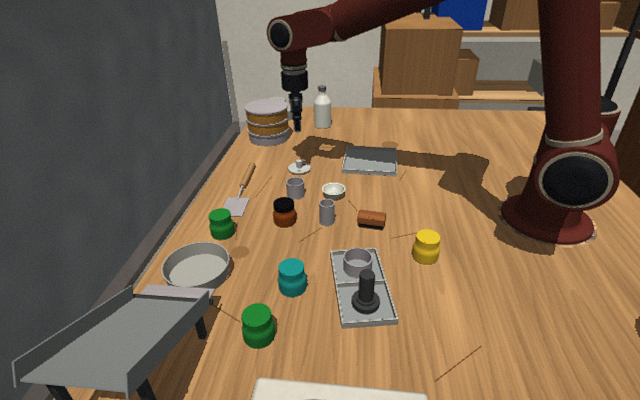

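```bash
python3 -m crank '[[[0,0,-0.03,0],[0,0,-0.06,0],[0,0,-0.09,0],[0,0,-0.11,0],[0,0,-0.115,0]]]' 0.6
python3 -m crank '[[[0,0,0,0],[0,0,0,0],[0,0,0,0]]]'
```

```text
t: 13.75
tool_pos: [0.676, -0.2067, 0.0214]
tool_rot: [2.116, 0.209, -2.126]
contact_force: [-0.5, 0.9, -0.1]
opening: 0.0512
t: 14.0
tool_pos: [0.6804, -0.2095, 0.0282]
tool_rot: [2.124, 0.202, -2.115]
contact_force: [0.3, 0.3, -0.1]
opening: 0.051
```

```bash
python3 -m crank '[[[-0.001,0,-0.005,0],[-0.001,0,-0.01,0],[-0.001,0,-0.01,0]]]'
python3 -m crank '[[[0,0,0,0],[0,0,0,0],[0,0,0,0],[0,0,0,0],[0,0,0,0]]]' 0 40
python3 -m crank '[[[0,0,0,0],[0,0,0,0],[0,0,0,0]]]'
```

```text
t: 14.25
tool_pos: [0.677, -0.209, 0.0143]
tool_rot: [2.12, 0.204, -2.122]
contact_force: [-0.3, -0.2, -1.2]
opening: 0.0511
t: 14.67
tool_pos: [0.6776, -0.2093, 0.0151]
tool_rot: [2.121, 0.204, -2.12]
contact_force: [-0.1, -0.5, 0.1]
opening: 0.0183
t: 14.92
tool_pos: [0.6777, -0.2093, 0.0151]
tool_rot: [2.121, 0.204, -2.12]
contact_force: [-0.8, 0.6, 1.2]
opening: 0.0186
```

```bash
python3 -m crank '[[[0,0,0.02,0],[0,0,0.05,0],[0,0,0.085,0],[0,0,0.12,0],[-0.006,0.014,0.125,0]]]'
python3 -m crank '[[[-0.014,0.032,0,0],[-0.029,0.066,0,0],[-0.044,0.1,0,0],[-0.059,0.134,0,0],[-0.074,0.168,0,0]]]'
python3 -m crank '[[[-0.014,0.032,0,0],[-0.029,0.066,0,0],[-0.044,0.1,0,0],[-0.059,0.134,0,0],[-0.074,0.168,0,0]]]'
python3 -m crank '[[[-0.014,0.032,0,0],[-0.029,0.066,0,0],[-0.041,0.095,0,0],[-0.041,0.095,-0.02,0],[-0.041,0.095,-0.02,0]]]'
python3 -m crank '[[[0,0,0,0],[0,0,0,0],[0,0,0,0]]]'
python3 - <<'E'
from h import *
o=get_obs();print(o['tool_pos'],o['t'])
p,d,w=cloud("wrist");cv2.imwrite("pics/w7.png",p[:,:,::-1])
m=(np.hypot(w[...,0]-.482,w[...,1]-.2355)<.05)&(w[...,2]>.10)&(w[...,2]<.125)
q=w[m];print(len(q),(q.max(0)+q.min(0))/2,np.ptp(q,axis=0))
A=np.c_[q[:,:2],np.ones(len(q))];print(np.linalg.lstsq(A,q[:,2],rcond=None)[0])
E
```

```text
t: 15.33
tool_pos: [0.6754, -0.1984, 0.1485]
tool_rot: [2.131, 0.194, -2.107]
contact_force: [0.1, -0.1, 1.1]
opening: 0.0179
t: 15.75
tool_pos: [0.596, -0.0257, 0.1391]
tool_rot: [2.12, 0.204, -2.122]
contact_force: [1.1, 1.0, -1.6]
opening: 0.0183
t: 16.17
tool_pos: [0.5219, 0.1423, 0.1394]
tool_rot: [2.12, 0.204, -2.122]
contact_force: [0.6, -0.6, -1.1]
opening: 0.0185
t: 16.58
tool_pos: [0.4793, 0.2366, 0.1164]
tool_rot: [2.112, 0.206, -2.124]
contact_force: [-0.8, -1.4, -1.5]
opening: 0.0184
t: 16.83
tool_pos: [0.4832, 0.2351, 0.1205]
tool_rot: [2.123, 0.202, -2.121]
contact_force: [-0.3, -0.8, -1.3]
opening: 0.0184
[0.48319563 0.23513232 0.12050944] 16.8333
7738 [0.48435585 0.23695002 0.11801829] [0.07346101 0.0731829  0.01393221]
[-0.0073817  -0.00086628  0.11994163]
```

View pics/w7.png

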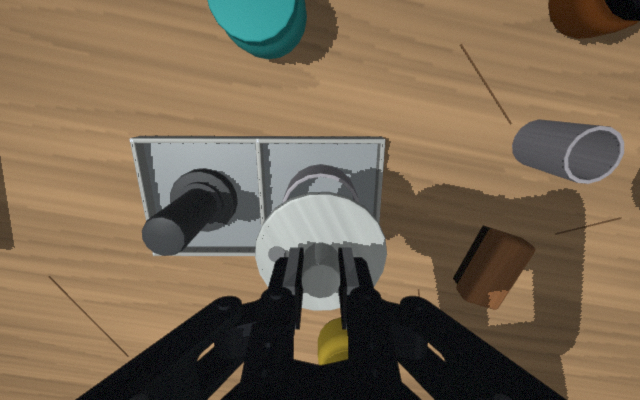

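```bash
python3 -m crank '[[[-0.002,-0.001,-0.02,0],[-0.002,-0.001,-0.04,0],[-0.002,-0.001,-0.052,0],[-0.002,-0.001,-0.06,0],[-0.002,-0.001,-0.066,0]]]'
python3 -m crank '[[[0,0,0,0],[0,0,0,0],[0,0,-0.003,0],[0,0,-0.003,0]]]'
```

```text
t: 17.3
tool_pos: [0.4804, 0.2344, 0.0531]
tool_rot: [2.12, 0.203, -2.122]
contact_force: [0.0, -0.0, -0.8]
opening: 0.0183
t: 17.63
tool_pos: [0.4809, 0.235, 0.0514]
tool_rot: [2.122, 0.204, -2.12]
contact_force: [0.5, -1.2, -0.2]
opening: 0.0186
```

```bash
python3 -m crank '[[[0,0,-0.001,0],[0,0,-0.002,0],[0,0,-0.002,0],[0,0,-0.002,0]]]'
```

```text
t: 17.97
tool_pos: [0.4807, 0.2349, 0.0491]
tool_rot: [2.121, 0.204, -2.12]
contact_force: [1.2, -0.3, -1.0]
opening: 0.0187
```

```bash
python3 -m crank '[[[0,0,-0.0005,0],[0,0,-0.0005,0],[0,0,-0.0005,0]]]'
python3 -m crank '[[[0,0,0,0],[0,0,0,0],[0,0,0,0],[0,0,0,0]]]' 0.55
python3 -m crank '[[[0,0,0.02,0],[0,0,0.05,0],[0,0,0.085,0],[0,0,0.12,0],[0,0,0.13,0]]]'
python3 -m crank '[[[0.02,-0.035,0,0],[0.04,-0.07,0,0],[0.06,-0.105,0,0],[0.075,-0.14,0,0],[0.084,-0.173,0,0]]]' 1
python3 -m crank '[[[0,0,0,0],[0,0,0,0],[0,0,0,0]]]'
python3 - <<'E'
from h import *
o=get_obs();print(o['tool_pos'],o['t'])
for n in("scene","side","wrist"):
    p,d,w=cloud(n);cv2.imwrite(f"pics/{n}8.png",p[:,:,::-1])
    for c,r,a,b in (((.482,.235),.045,.04,.05),((.482,.235),.02,.062,.08),((.566,.062),.03,.05,.07),((.676,.069),.04,.055,.07)):
        m=(np.hypot(w[...,0]-c[0],w[...,1]-c[1])<r)&(w[...,2]>a)&(w[...,2]<b)
        q=w[m]
        if len(q)>5:print(n,len(q),(q.max(0)+q.min(0))/2,np.ptp(q,axis=0))
        if a==.04 and len(q)>5: 
            A=np.c_[q[:,:2]-c,np.ones(len(q))];print(np.linalg.lstsq(A,q[:,2],rcond=None)[0])
E
```

```text
t: 18.22
tool_pos: [0.4807, 0.235, 0.049]
tool_rot: [2.121, 0.204, -2.12]
contact_force: [-2.2, -1.5, 5.5]
opening: 0.0186
t: 18.55
tool_pos: [0.4802, 0.2348, 0.0479]
tool_rot: [2.12, 0.204, -2.121]
contact_force: [-0.6, 0.4, 0.5]
opening: 0.0467
t: 18.97
tool_pos: [0.4833, 0.2358, 0.1849]
tool_rot: [2.132, 0.206, -2.111]
contact_force: [1.0, 0.5, 0.9]
opening: 0.047
t: 19.38
tool_pos: [0.5653, 0.0598, 0.1778]
tool_rot: [2.121, 0.203, -2.121]
contact_force: [0.3, -1.1, 0.1]
opening: 0.0853
t: 19.63
tool_pos: [0.564, 0.0621, 0.1776]
tool_rot: [2.12, 0.204, -2.122]
contact_force: [0.6, 0.6, 0.5]
opening: 0.0856
[0.56398124 0.06211474 0.17760364] 19.6333
scene 239 [0.48302197 0.23377766 0.04501788] [0.0744211  0.07355302 0.00983652]
[-0.00110879  0.00177702  0.04365431]
scene 27 [0.48297336 0.23600072 0.06635922] [0.01747639 0.02034315 0.00851834]
scene 92 [0.56543388 0.06292763 0.05580335] [0.03994732 0.04177352 0.0111081 ]
scene 240 [0.67535789 0.06955844 0.05880393] [0.05309078 0.05320819 0.0075279 ]
side 541 [0.48237861 0.23839944 0.04508431] [0.07138582 0.07252106 0.00953888]
[-0.00143665 -0.00881101  0.04428023]
side 58 [0.48193214 0.23762958 0.06591592] [0.01719661 0.01787876 0.00781362]
side 118 [0.56471109 0.06428565 0.05615567] [0.03691532 0.04267291 0.01227113]
side 215 [0.67366721 0.07199605 0.05922346] [0.05096476 0.05421113 0.00780356]
wrist 3284 [0.4824492  0.23613294 0.0450095 ] [0.0730542  0.07331488 0.00994448]
[-0.00545818  0.00573591  0.04443543]
wrist 389 [0.4825091  0.23593773 0.06616837] [0.01934031 0.01970305 0.00819456]
wrist 630 [0.56460519 0.06377735 0.05627305] [0.03978772 0.03929585 0.01234925]
wrist 3777 [0.67431957 0.07133983 0.06057082] [0.05243104 0.05243701 0.00573443]
```

View pics/wrist8.png

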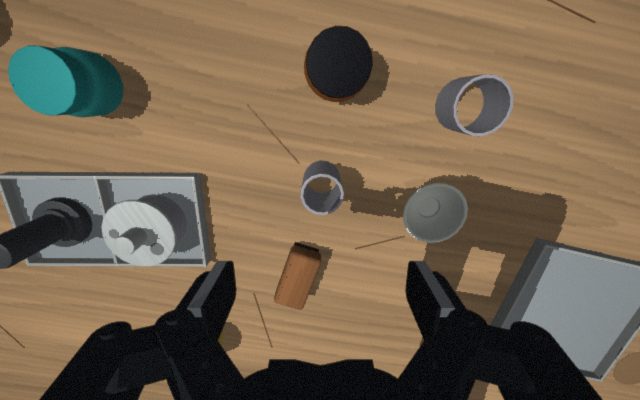

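View pics/side8.png

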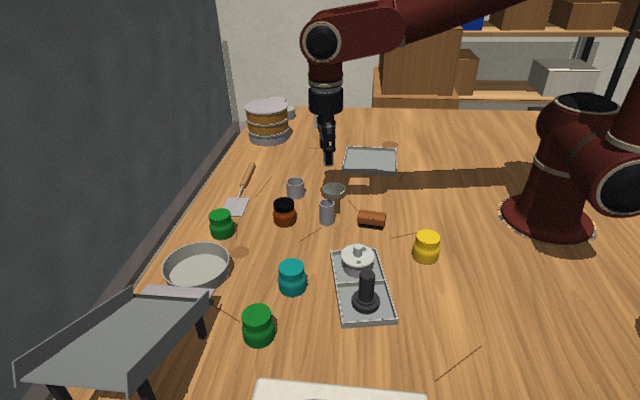

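```bash
python3 -m crank '[[[0.001,0.001,-0.03,0],[0.001,0.001,-0.065,0],[0.001,0.001,-0.1,0],[0.001,0.001,-0.13,0],[0.001,0.001,-0.145,0]]]' 0.8
python3 -m crank '[[[0,0,-0.005,0],[0,0,-0.008,0],[0,0,-0.008,0],[0,0,-0.008,0]]]'
python3 -m crank '[[[0,0,0,0],[0,0,0,0],[0,0,0,0],[0,0,0,0],[0,0,0,0]]]' 0.3 40
python3 -m crank '[[[0,0,0,0],[0,0,0,0]]]'
```

```text
t: 20.2
tool_pos: [0.5619, 0.0642, 0.0287]
tool_rot: [2.113, 0.207, -2.127]
contact_force: [-0.5, -0.8, -0.6]
opening: 0.0679
t: 20.53
tool_pos: [0.5668, 0.0632, 0.0271]
tool_rot: [2.124, 0.204, -2.117]
contact_force: [0.1, 0.2, 0.3]
opening: 0.0682
t: 20.95
tool_pos: [0.5666, 0.0628, 0.027]
tool_rot: [2.123, 0.204, -2.118]
contact_force: [-0.2, 1.0, 7.2]
opening: 0.0388
t: 21.12
tool_pos: [0.5666, 0.0628, 0.027]
tool_rot: [2.123, 0.204, -2.118]
contact_force: [-0.6, -0.2, 6.6]
opening: 0.0388
```

```bash
python3 -m crank '[[[0,0,0.02,0],[0,0,0.05,0],[0,0,0.085,0],[-0.003,-0.017,0.1,0],[-0.008,-0.044,0.1,0]]]'
python3 -m crank '[[[-0.007,-0.034,0,0],[-0.014,-0.07,0,0],[-0.022,-0.108,0,0],[-0.03,-0.146,0,0],[-0.038,-0.184,0,0]]]'
python3 -m crank '[[[-0.007,-0.034,0,0],[-0.014,-0.07,0,0],[-0.0246,-0.1,0,0],[-0.0246,-0.116,0,0],[-0.0246,-0.116,-0.03,0]]]'
python3 -m crank '[[[0,0,-0.02,0],[0,0,-0.03,0],[0,0,-0.03,0],[0,0,-0.03,0]]]'
python3 - <<'E'
from h import *
o=get_obs();print(o['tool_pos'],o['t'],o['opening'])
p,d,w=cloud("wrist");cv2.imwrite("pics/w9.png",p[:,:,::-1])
E
```

```text
t: 21.53
tool_pos: [0.5607, 0.0196, 0.1309]
tool_rot: [2.129, 0.206, -2.108]
contact_force: [0.5, -0.7, -1.4]
opening: 0.0384
t: 21.95
tool_pos: [0.5184, -0.1666, 0.125]
tool_rot: [2.12, 0.204, -2.121]
contact_force: [0.7, -0.1, -1.2]
opening: 0.0384
t: 22.37
tool_pos: [0.4983, -0.2874, 0.1018]
tool_rot: [2.129, 0.189, -2.108]
contact_force: [2.0, -0.7, 0.6]
opening: 0.0386
t: 22.7
tool_pos: [0.4947, -0.2805, 0.0648]
tool_rot: [2.12, 0.206, -2.122]
contact_force: [-0.3, -0.1, -1.1]
opening: 0.0388
[ 0.49469752 -0.28047606  0.06482629] 22.7 0.03881063089738112
```

View pics/w9.png

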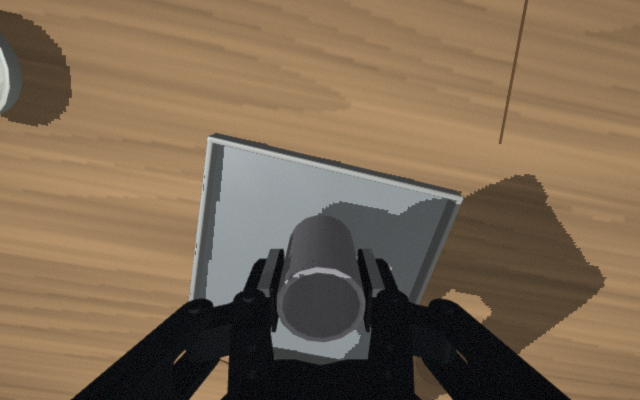

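Above the tray. Lower from about 0.066 to 0.031.

```bash
python3 -m crank '[[[0,0,-0.012,0],[0,0,-0.022,0],[0,0,-0.03,0],[0,0,-0.032,0],[0,0,-0.032,0]]]'
python3 -m crank '[[[0,0,0,0],[0,0,0,0]]]'
```

```text
t: 23.17
tool_pos: [0.494, -0.2805, 0.0319]
tool_rot: [2.12, 0.206, -2.123]
contact_force: [-0.2, 0.1, -2.1]
opening: 0.0385
t: 23.33
tool_pos: [0.4951, -0.2814, 0.0337]
tool_rot: [2.121, 0.203, -2.12]
contact_force: [0.6, 0.0, -0.8]
opening: 0.0385
```

```bash
python3 -m crank '[[[0,0,-0.0015,0],[0,0,-0.0025,0],[0,0,-0.003,0],[0,0,-0.003,0]]]'
python3 -m crank '[[[0,0,0,0],[0,0,0,0],[0,0,0,0],[0,0,0,0]]]' 0.85
python3 -m crank '[[[0,0,0.02,0],[0,0,0.05,0],[0,0,0.085,0],[0,0,0.12,0],[0,0,0.13,0]]]'
```

```text
t: 23.67
tool_pos: [0.4952, -0.2814, 0.031]
tool_rot: [2.121, 0.203, -2.12]
contact_force: [-1.1, 1.0, 2.4]
opening: 0.0388
t: 24.0
tool_pos: [0.4948, -0.2811, 0.0302]
tool_rot: [2.121, 0.204, -2.121]
contact_force: [-0.3, 0.8, 0.1]
opening: 0.0728
t: 24.42
tool_pos: [0.4975, -0.2831, 0.1672]
tool_rot: [2.126, 0.196, -2.11]
contact_force: [1.4, -0.4, 1.0]
opening: 0.0729
```

```bash
python3 -m crank '[[[0.018,0.035,0,0],[0.036,0.07,0,0],[0.054,0.105,0,0],[0.072,0.14,0,0],[0.09,0.175,0,0]]]' 1
python3 -m crank '[[[0.018,0.035,0,0],[0.036,0.07,0,0],[0.054,0.105,0,0],[0.072,0.14,0,0],[0.0895,0.177,0,0]]]'
python3 -m crank '[[[0,0,-0.02,0],[0,0,-0.04,0],[0,0,-0.04,0],[0,0,-0.04,0],[0,0,-0.04,0]]]'
python3 - <<'E'
from h import *
o=get_obs();print(o['tool_pos'],o['t'],o['opening'])
p,d,w=cloud("wrist");cv2.imwrite("pics/w10.png",p[:,:,::-1])
m=(np.hypot(w[...,0]-.6745,w[...,1]-.071)<.04)&(w[...,2]>.055)&(w[...,2]<.07)
q=w[m];print(len(q),(q.max(0)+q.min(0))/2,np.ptp(q,axis=0))
E
```

```text
t: 24.83
tool_pos: [0.5852, -0.1045, 0.16]
tool_rot: [2.121, 0.204, -2.121]
contact_force: [0.1, 0.6, 0.1]
opening: 0.0854
t: 25.25
tool_pos: [0.6748, 0.0726, 0.1596]
tool_rot: [2.12, 0.204, -2.121]
contact_force: [0.6, -1.1, -0.8]
opening: 0.0854
t: 25.67
tool_pos: [0.6745, 0.0705, 0.1208]
tool_rot: [2.121, 0.203, -2.121]
contact_force: [0.9, -0.3, -0.2]
opening: 0.0853
[0.67449386 0.070462   0.12079179] 25.6667 0.0852734031966409
3828 [0.67474793 0.07146931 0.05887939] [0.05279933 0.05201005 0.00767848]
```

View pics/w10.png

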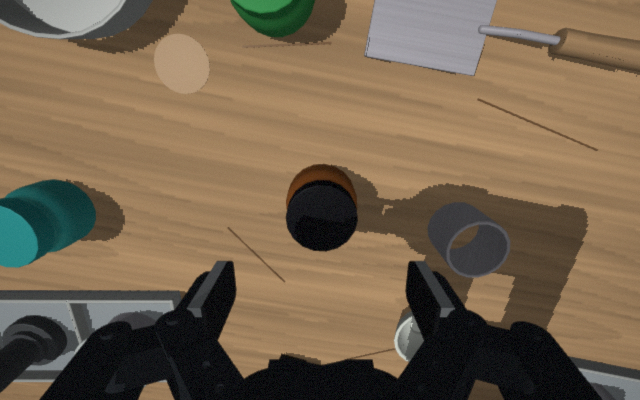

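```bash
python3 -m crank '[[[0,0.001,-0.03,0],[0,0.001,-0.06,0],[0,0.001,-0.085,0],[0,0.001,-0.095,0],[0,0.001,-0.1,0]]]'
python3 -m crank '[[[0,0,0,0],[0,0,-0.004,0],[0,0,-0.008,0],[0,0,-0.008,0]]]'
python3 -m crank '[[[0,0,0,0],[0,0,0,0],[0,0,0,0],[0,0,0,0],[0,0,0,0]]]' 0.5 45
python3 -m crank '[[[0,0,0,0],[0,0,0,0]]]'
```

```text
t: 26.13
tool_pos: [0.6735, 0.0713, 0.0191]
tool_rot: [2.119, 0.203, -2.124]
contact_force: [-0.9, 0.4, -0.7]
opening: 0.0855
t: 26.47
tool_pos: [0.675, 0.0718, 0.0133]
tool_rot: [2.123, 0.204, -2.119]
contact_force: [-0.3, -0.1, -0.3]
opening: 0.0854
t: 26.88
tool_pos: [0.6754, 0.0717, 0.0138]
tool_rot: [2.123, 0.203, -2.118]
contact_force: [-0.4, -1.1, 5.9]
opening: 0.0576
t: 27.05
tool_pos: [0.6754, 0.0717, 0.0138]
tool_rot: [2.123, 0.203, -2.118]
contact_force: [0.5, -0.6, 5.8]
opening: 0.0575
```

```bash
python3 - <<'E'
from h import *
p,d,w=cloud("scene");cv2.imwrite("pics/sc11.png",cv2.resize(p[160:280,280:420,::-1],None,fx=5,fy=5))
p,d,w=cloud("wrist");cv2.imwrite("pics/w11.png",p[:,:,::-1])
E
```

```text
(no output)
```

View pics/sc11.png

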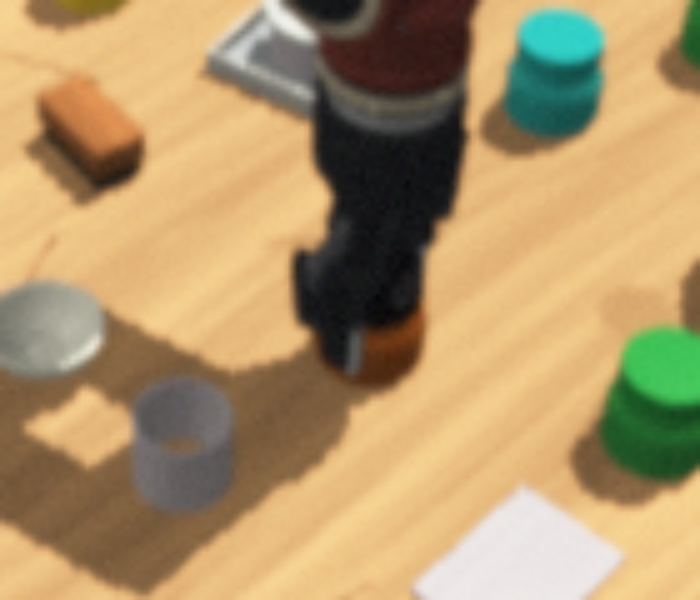

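View pics/w11.png

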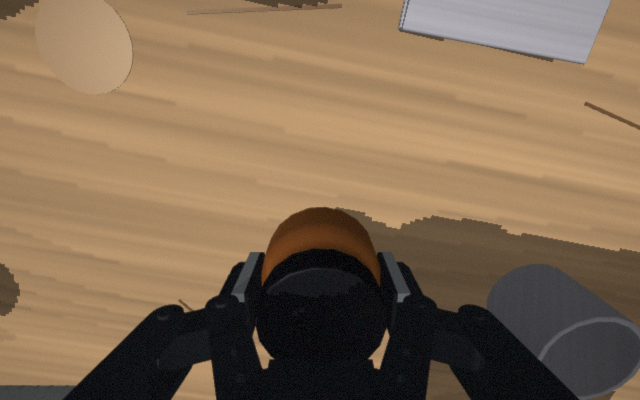

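```bash
python3 -m crank '[[[0,0,0.015,0],[0,0,0.04,0],[0,0,0.07,0],[0,0,0.1,0],[0,0,0.115,0]]]'
python3 -m crank '[[[-0.014,-0.019,0,0],[-0.034,-0.045,0,0],[-0.054,-0.072,0,0],[-0.074,-0.1,0,0],[-0.094,-0.127,0,0]]]'
python3 -m crank '[[[-0.02,-0.027,0,0],[-0.04,-0.054,0,0],[-0.06,-0.081,0,0],[-0.08,-0.108,0,0],[-0.1,-0.135,0,0]]]'
python3 -m crank '[[[-0.02,-0.027,0,0],[-0.04,-0.053,0,0],[-0.055,-0.075,0,0],[-0.0667,-0.0877,0,0],[-0.0667,-0.0877,0,0]]]'
python3 -m crank '[[[0,0,-0.02,0],[0,0,-0.04,0],[0,0,-0.05,0],[0,0,-0.05,0],[0,0,-0.05,0]]]'
python3 - <<'E'
from h import *
o=get_obs();print(o['tool_pos'],o['t'],o['opening'])
p,d,w=cloud("wrist");cv2.imwrite("pics/w12.png",p[:,:,::-1])
m=(np.hypot(w[...,0]-.495,w[...,1]+.281)<.035)&(w[...,2]>.052)&(w[...,2]<.068)
q=w[m];print(len(q),(q.max(0)+q.min(0))/2,np.ptp(q,axis=0))
E
```

```text
t: 27.57
tool_pos: [0.6758, 0.072, 0.1319]
tool_rot: [2.126, 0.204, -2.115]
contact_force: [0.6, 0.0, -1.3]
opening: 0.0575
t: 27.98
tool_pos: [0.5785, -0.0559, 0.1265]
tool_rot: [2.119, 0.205, -2.122]
contact_force: [-0.2, -0.8, -2.2]
opening: 0.0576
t: 28.4
tool_pos: [0.4786, -0.1907, 0.1267]
tool_rot: [2.12, 0.205, -2.122]
contact_force: [0.5, 0.4, -2.4]
opening: 0.0575
t: 28.82
tool_pos: [0.4114, -0.2796, 0.1267]
tool_rot: [2.121, 0.2, -2.125]
contact_force: [-0.6, 0.8, -3.4]
opening: 0.0579
t: 29.23
tool_pos: [0.4134, -0.2769, 0.0766]
tool_rot: [2.12, 0.207, -2.123]
contact_force: [0.3, 0.1, -1.9]
opening: 0.0576
[ 0.413409   -0.2769143   0.07659719] 29.2333 0.05759265492929638
1951 [ 0.49294879 -0.28052598  0.05948488] [0.03965373 0.03983832 0.01495559]
```

View pics/w12.png

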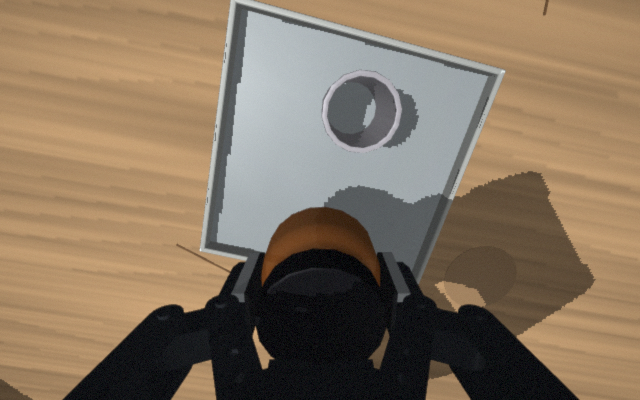

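```bash
python3 -m crank '[[[0.001,0,-0.02,0],[0.001,0,-0.038,0],[0.001,0,-0.05,0],[0.001,0,-0.055,0],[0.001,0,-0.057,0]]]'
python3 -m crank '[[[0,0,0,0],[0,0,0,0],[0,0,0,0]]]'
```

```text
t: 29.7
tool_pos: [0.4145, -0.2776, 0.0199]
tool_rot: [2.12, 0.205, -2.122]
contact_force: [-0.1, -0.6, -2.9]
opening: 0.0578
t: 29.95
tool_pos: [0.4154, -0.2785, 0.0215]
tool_rot: [2.122, 0.202, -2.119]
contact_force: [0.3, -0.4, -2.0]
opening: 0.0574
```

```bash
python3 -m crank '[[[0,0,-0.0015,0],[0,0,-0.003,0],[0,0,-0.0038,0],[0,0,-0.0038,0]]]'
```

```text
t: 30.28
tool_pos: [0.4151, -0.2783, 0.0178]
tool_rot: [2.121, 0.203, -2.12]
contact_force: [-2.1, 1.5, 5.5]
opening: 0.0579
```

```bash
python3 -m crank '[[[0,0,0,0],[0,0,0,0],[0,0,0,0],[0,0,0,0]]]' 1
python3 -m crank '[[[0,0,0.015,0],[0,0,0.04,0],[0,0,0.075,0],[0,0,0.11,0],[0,0,0.15,0]]]'
python3 -m crank '[[[0,-0.03,0.03,0],[0,-0.07,0.03,0],[0,-0.11,0.03,0],[0,-0.13,0.03,0],[0,-0.13,0.03,0]]]'
python3 -m crank '[[[0,0,0,0],[0,0,0,0],[0,0,0,0],[0,0,0,0],[0,0,0,0]]]'
python3 - <<'E'
from h import *
o=get_obs();print(o['tool_pos'],o['t'],o['opening'])
for n in("scene","side"):
    p,d,w=cloud(n);cv2.imwrite(f"pics/{n}13.png",p[:,:,::-1])
    for nm,c,r,a,b in (("cap",(.482,.235),.045,.04,.05),("knob",(.482,.235),.02,.062,.08),("drv",(.463,.337),.025,.075,.1),("nar",(.493,-.28),.03,.058,.075),("jar",(.4145,-.278),.04,.058,.075),("mid",(.667,-.06),.035,.04,.055),("dish",(.557,-.059),.045,.023,.035),("scr",(.452,.07),.05,.03,.04)):
        m=(np.hypot(w[...,0]-c[0],w[...,1]-c[1])<r)&(w[...,2]>a)&(w[...,2]<b)
        q=w[m]
        if len(q)>5:print(n,nm,len(q),((q.max(0)+q.min(0))/2).round(4),np.ptp(q,axis=0).round(3),"slope",np.linalg.lstsq(np.c_[q[:,:2]-c,np.ones(len(q))],q[:,2],rcond=None)[0].round(3))
        else: print(n,nm,'-')
E
```

```text
t: 30.62
tool_pos: [0.4147, -0.278, 0.0165]
tool_rot: [2.121, 0.204, -2.121]
contact_force: [-0.3, -0.3, 0.5]
opening: 0.0855
t: 31.03
tool_pos: [0.4137, -0.2771, 0.1666]
tool_rot: [2.12, 0.206, -2.124]
contact_force: [1.3, -0.5, -0.1]
opening: 0.0855
t: 31.45
tool_pos: [0.4141, -0.4116, 0.1966]
tool_rot: [2.122, 0.199, -2.122]
contact_force: [-0.0, 0.3, 0.0]
opening: 0.0855
t: 31.87
tool_pos: [0.4148, -0.4069, 0.1965]
tool_rot: [2.12, 0.205, -2.12]
contact_force: [-1.0, 0.3, -0.3]
opening: 0.0849
[ 0.41483095 -0.40693872  0.19651816] 31.8667 0.08492189419851788
scene cap 240 [0.4833 0.2345 0.0448] [0.073 0.074 0.009] slope [0.001 0.008 0.044]
scene knob 27 [0.4837 0.2338 0.0674] [0.023 0.019 0.01 ] slope [0.054 0.131 0.067]
scene drv 57 [0.4648 0.3336 0.0815] [0.027 0.027 0.012] slope [-0.206  0.197  0.085]
scene nar 88 [ 0.4942 -0.2821  0.0626] [0.04  0.039 0.009] slope [0.002 0.012 0.062]
scene jar 282 [ 0.4164 -0.2783  0.0624] [0.054 0.053 0.008] slope [-0.011 -0.003  0.063]
scene mid 109 [ 0.6679 -0.061   0.0442] [0.051 0.051 0.008] slope [-0.013  0.004  0.044]
scene dish 123 [ 0.5562 -0.0597  0.0268] [0.068 0.066 0.007] slope [ 0.014 -0.004  0.027]
scene scr 185 [0.4506 0.0674 0.0337] [0.073 0.042 0.007] slope [-0.002  0.023  0.033]
side cap 539 [0.4824 0.2371 0.045 ] [0.071 0.074 0.01 ] slope [-0.001 -0.007  0.044]
side knob 57 [0.4819 0.2372 0.0662] [0.017 0.018 0.008] slope [-0.021 -0.141  0.068]
side drv 193 [0.4619 0.3372 0.0819] [0.029 0.031 0.014] slope [-0.009 -0.227  0.085]
side nar 46 [ 0.4938 -0.2805  0.062 ] [0.036 0.042 0.007] slope [0.007 0.013 0.062]
side jar 118 [ 0.4152 -0.2778  0.062 ] [0.051 0.055 0.008] slope [-0.02  -0.027  0.063]
side mid 84 [ 0.6661 -0.0598  0.0438] [0.05  0.054 0.007] slope [ 0.008 -0.006  0.044]
side dish 105 [ 0.5563 -0.0572  0.0267] [0.063 0.065 0.007] slope [-0.006  0.001  0.026]
side scr 245 [0.4498 0.0698 0.0336] [0.07  0.044 0.007] slope [-0.007 -0.033  0.034]
```

View pics/scene13.png

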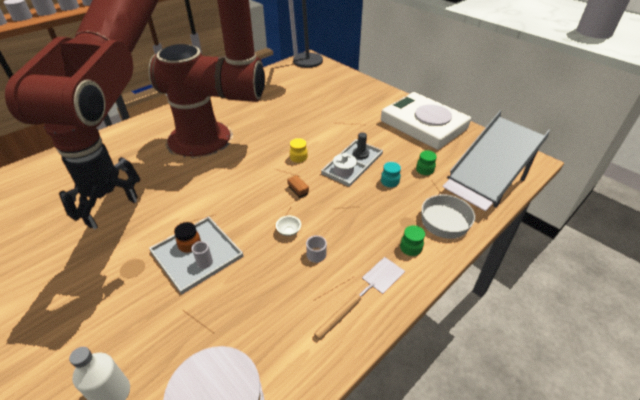

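View pics/side13.png

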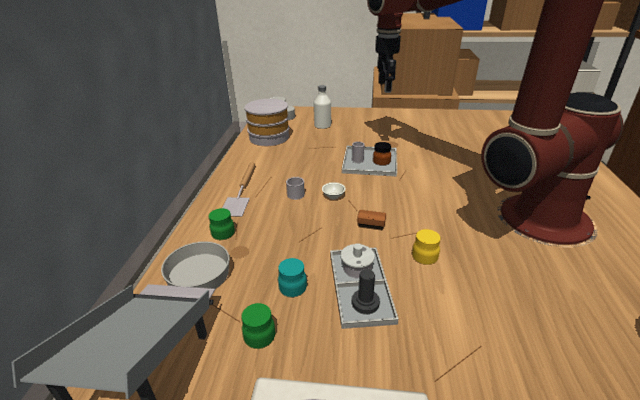

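Both views show the long tray holding the capped ring at scene (345,163) and the driver at (361,146). The square tray holds the jar at (186,237) and the narrow ring at (202,254). The spares have not moved and the gripper is clear of everything.

```bash
python3 -c "
from station import *
print(finish_job())"
```

```text
the job is handed in; nothing more can be done
None
```

Both kits are made up and the job was handed in at about 32 s on the robot's clock.

- **Long tray:** the wide ring stands in the bay nearer the square tray with the cap seated on it. The cap's disc top measures 44 mm above the bench, as it should, with a slope under 1% in the last two views. The cast iron driver stands in the other bay.
- **Square tray:** the tall narrow ring and the amber jar stand side by side about 79 mm apart, their tops at the right height for standing on the floor. The jar stayed upright throughout.
- **Left alone:** the middle ring, dish and scrubbing block measure within about 3 mm of where they started, which is within measurement error.
- **Robot:** the gripper is open and clear of everything. The highest force component I read was about 12 N, when the wide ring touched down.
- **Disagreements:** the finger opening read 1 to 3 mm below the known part sizes at every grasp. The scene and side cameras differ by 2 to 4 mm on positions at the long tray. Neither affected the result.

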